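# Hang the rinse pail to drain

### The job

Swing the stiff wire bail of the small steel rinse pail up until it stands upright, with the pail still standing in its place on the bench. Then carry the pail level by its bail to the draining stand, hook the bail over both prongs of the fork and lower it gently into their notches until you feel the fork carry the pail's weight, and only then let go, leaving it hanging there at rest; do not press down hard on the fork and leave the other things on the bench where they are.

Things in the scene. Friction and masses are not known exactly. Their poses are not given: they have to be found in the camera images.
- pail: small open steel pail, 86 mm across (90 over the rim bead), 56 mm high, 0.4 to 0.65 kg, loose on the bench; origin at the centre of its underside, z up through its mouth. Its bail's pivot line runs along the pail's y axis, 50 mm above the underside, through the pail's centre line. The folded bail sticks out towards the pail's -x.
- bail (a joint): angle of the wire bail about its pivots, rad: 0 = folded down, level, pointing to the pail's -x; 1.57 = upright above the mouth; 2.8 = over the far side. Stiff pivots (friction moment about 0.05 N m): it stays where it is left. Lifted fast or off its arc, it drags or tips the light pail. It starts between 0.08 and 0.3.
- bail_top (a point): middle of the bail's straight top bar, 88 mm from the pivot line; y along the bar. A wooden grip sleeve, 12 mm thick and 34 mm long, turning easily on the wire, is centred here; beyond it bare 5 mm wire runs straight out to 42 mm from the middle. Upright, the bar is 138 mm above the pail's underside, 80 above its rim. Folded, 35 mm are free between sleeve and pail.
- stand: fixed draining stand with a level fork: two round steel prongs 6 mm thick at y = -28 and +28 mm (50 mm free between) that point to -x from a cross bar at x = +80 mm. Each has a V notch at x = 0 with 45 degree sides; its tip, at x = -18 mm, rises 18 mm above the notch's bottom, the hump at x = +16 mm 16 mm. Origin on the bench straight below the middle of the two notches.
- stand_post (a point): foot (on the bench) of the stand's post, 107 mm behind the notches (stand's +x); post 14 mm thick, top at 217 mm. The fork's collar is clamped on it at a height that is not measured: a bail wire lying in the notches has its axis anywhere from 193 to 223 mm above the bench, to be felt or seen. The fork does not give. A white drip tray 150 x 160 x 14 mm lies below the notches.
- loupe: black eyeglass (loupe), an upright cylinder 34 mm across, 32 mm high; origin at the centre of its underside, loose, not part of the job
- wood_ring: light wooden ring lying flat, 56 mm across, 22 mm high; origin at the centre of its underside, loose, not part of the job
- parts_box: clear shut parts box 75 x 55 x 28 mm; origin at the centre of its underside, loose, not part of the job
- oil_jar: amber glass jar 48 mm across, 60 mm high; origin at the centre of its underside, loose, not part of the job
- weight: brass weight with a knob, 52 mm across, 50 mm high; origin at the centre of its underside, loose, not part of the job
Mind the look-alikes: they are no part of the job. What is shaped like the pail but purple or red is not meant.

How it is judged:
On the way, in this order (a step that is already met when the one before it is completed fails the run):
1. the bail stands upright (within 0.2 rad) while the pail still stands level on the bench, within 25 mm of where it was (value of joint bail between 1.37 and 1.77 rad and height (world z) of pail below 0.006 m and distance of pail from where it was at the start of the episode below 0.025 m and angle between pail's own z axis and vertical below 0.1 rad), for 0.2 s.
2. the fork carries the pail by its bail (more than 2 N) while the fingers still hold the bail (contact force between pail and stand above 2 N and contact force between the fingers and pail above 0.5 N and height (world z) of pail above 0.04 m and horizontal distance between bail_top and stand below 0.015 m and linear speed of pail below 0.03 m/s), for 0.2 s.
At the end, for the whole second after the job is handed in: The pail hangs from the fork by its upright bail (top bar over 120 mm above the pail's underside), the middle of the bar within 15 mm of the middle of the notches seen from above, its underside over 40 mm above the bench, tilted less than 0.25 rad, at rest (height (world z) of pail above 0.04 m and angle between pail's own z axis and vertical below 0.25 rad and horizontal distance between bail_top and stand below 0.015 m and contact force between pail and stand above 1.5 N and z of bail_top in the frame of pail above 0.12 m and linear speed of pail below 0.04 m/s and angular speed of pail below 0.5 rad/s); the robot touches nothing.
It fails at once if the pail or bail pushes on the stand with more than 22 N (contact force between pail and stand above 22 N).
It fails at once if the pail tips by more than 0.6 rad (angle between pail's own z axis and vertical above 0.6 rad).
It fails at once if another thing on the bench is shifted by more than 30 mm (distance of any of loupe, wood_ring, parts_box, oil_jar, weight from where it was at the start of the episode above 0.03 m).
It also fails if it takes over 72 s, if anything falls off the work surface, if the arm or the gripper's body presses on something with over 40 N, if the wrist force passes 120 N, or if a joint passes its speed limit or range.

### The arm

A 7-joint arm with a two-finger parallel gripper is mounted at the origin on the work surface. World frame = base frame: x ahead of the robot, y to its left, z up, the work surface at z = 0. Lengths are in m, angles in rad, forces in N, time in s.
With the tool pointing down it reaches from about 0.4 to 0.9 m from the base axis. Payload 5.5 kg.
Tool frame: the origin (TCP) lies at the very end of the fingers, on their centre line; the grasp point (between the pads) lies r.grasp_offset behind it (r.grasp_offset is the distance from the TCP to the grasp point, in m); z points along the fingers, x is the direction in which the jaws open and shut, and the axes are right-handed (so a half turn about z gives the same grasp; the last joint's range is limited). The gripper opens to 92 mm and grips with 3 to 60 N. Pads are 19 mm wide; open, the fingers measure 130 mm over their backs; the gripper's body (75 mm by 190 mm) begins 47 mm behind the grasp point.
Start: joints at [1.567, 0.501, -0.427, 1.55, 0.221, 1.138, -0.21], TCP at [0.171, -0.627, 0.227] pointing down, gripper open.
Joint ranges: [-2.88, 2.88], [-0.31, 2.03], [-1.54, 1.56], [0.2, 2.42], [-1.41, 4.55], [0.19, 2.02], [-2.57, 2.57]. Speed limits (rad/s): [2.57, 2.57, 3.14, 3.14, 3.14, 3.14, 3.14].

### API

Orientations are given as a unit quaternion [w, x, y, z].
In Python, from cell import r gives the robot as it stands.
- The arm moves only by the shell command python3 -m jog 'ROWS' [FORCE]. ROWS is a JSON object of lists of equal length, an entry for each row: "rotation": the turn, a rotation vector about the world's x, y, z in rad, a list of three; "dp": the shift along the world's x, y, z in mm, a list of three; "claw": the opening, from 0 (shut) to 1 (fully open). A call has 1 to 10 rows; each row is the pose to reach, as a shift and turn from the pose commanded when the call began; what a row does not reach only later rows make up. A row lasts 1/10 s, in which the tool goes at most 50 mm and 8.59 degrees, less where a joint would pass 70% of its speed; a pose out of reach is approached as far as the arm can. A call with a gripper value outside its range is refused whole. The fingers move at their own pace and stop on an object; FORCE is the grip in N (left out, the last holds). Time passes only in rows, so rows that repeat a pose let the fingers close. It gives the time, the measured TCP pose, the force and the opening at its end, in the units of the state.
- r.get_state(): the state, without advancing time (a new reading comes with each control period).
- r.snapshot(name): name is "side" or "top" or "wrist"; returns a dict with "image" (384x512x3 uint8, red, green, blue), "range_z" (384x512 float32, m along the optical axis (not along the pixel's ray), 0 where there is no reading), "mtx" (3x3 intrinsics, pixels), "dist_coeffs" ([k1, k2, p1, p2, k3] as OpenCV has them; the pictures are not rectified), "cam_to_world" (4x4, takes a point from camera to world coordinates); the wrist camera has in their place "tool_from_camera" (4x4, takes a point from camera to tool coordinates, whose origin is the TCP and whose axes are the tool frame's). Camera axes: x right, y down, z forward; pixel columns grow to the right and rows downward; lengths in m; the calibration is good to about 2 mm. A picture is of the moment at which its call begins: read the wrist's pose just before it.
- r.close_job(): hands the job in, once; it reports no verdict.
Trained networks look in a picture, given as the dict that the camera call returned (one of the last four; its "shot" number tells which), for a name from the list of things; names that differ only in an ending like _2 or _b are one class to them, and where a whole thing is asked for, a point or a joint stands for the part that bears it (a point fixed in the world has none). Each returns a list of dicts, best first, with "confidence" (0 to 1); they miss things now and then, are a little off and sometimes report something else, mostly with a low value. They report only what shows in the picture. A call takes as long as a camera call. They do not tell look-alikes from the thing itself.
- r.boxes_of(query, picture): "at" ([column, row] in pixels, amid what is visible of it).
- r.pinpoint(query, picture): "at" ([column, row] in pixels: a listed point, or the origin of a listed thing).
The state is a dict: "clock": time; "joint_positions": joint angles; "joint_vel": joint speeds; "joint_efforts": joint torques, N m; "position": TCP position; "tcp_rot": TCP orientation; "ft_force": force on the tool from outside, world axes, zero at the start; "moment": the same for the moment, N m; "opening": finger opening in m.
Only numpy, scipy, OpenCV 4.12 (cv2) and the standard library are available. Lean on these libraries where they do the work, as an engineer would, in place of code of your own. Each camera call takes 0.05 s, during which the arm holds its last target.

## Working session

There is one attempt and no reset: what is moved stays moved. The work goes in short steps, Python scripts to look and compute and a shell command to move; the robot and the scene stay as the last step left them, time stands still between calls to the robot, and variables do not carry over. Pictures are saved under pics/ and viewed, and the job is handed in when it is done.

```bash
ls; mkdir -p pics; cat > h.py <<'E'
from cell import r
import numpy as np, cv2
from scipy.spatial.transform import Rotation as R
def save(p,n): cv2.imwrite('pics/'+n+'.png', cv2.cvtColor(p['image'],cv2.COLOR_RGB2BGR))
def c2w(p,st=None):
    if 'cam_to_world' in p: return np.array(p['cam_to_world'])
    T=np.eye(4);q=st['tcp_rot'];T[:3,:3]=R.from_quat([q[1],q[2],q[3],q[0]]).as_matrix();T[:3,3]=st['position']
    return T@np.array(p['tool_from_camera'])
def ray(p,uv,st=None):
    n=cv2.undistortPoints(np.array([[uv]],float),np.array(p['mtx']),np.array(p['dist_coeffs']))[0,0]
    T=c2w(p,st);return T[:3,3],T[:3,:3]@np.array([n[0],n[1],1.])
def at_z(p,uv,z,st=None):
    o,d=ray(p,uv,st);return o+d*(z-o[2])/d[2]
def at_d(p,uv,st=None):
    o,d=ray(p,uv,st);u,v=int(round(uv[0])),int(round(uv[1]));return o+d*p['range_z'][v,u]
def cloud(p,st=None):
    h,w=p['range_z'].shape
    uu,vv=np.meshgrid(np.arange(w),np.arange(h))
    n=cv2.undistortPoints(np.stack([uu,vv],-1).reshape(-1,1,2).astype(float),np.array(p['mtx']),np.array(p['dist_coeffs']))[:,0]
    z=p['range_z'].reshape(-1);T=c2w(p,st)
    P=np.c_[n*z[:,None],z]@T[:3,:3].T+T[:3,3];P[z==0]=np.nan
    return P.reshape(h,w,3)
E
python3 - <<'E'
from h import *
print(r.get_state(), r.grasp_offset)
for n in ['top','side','wrist']:
    st=r.get_state();p=r.snapshot(n);save(p,n+'0')
    print(n)
    for q in ['pail','bail_top','stand','stand_post','loupe','wood_ring','parts_box','oil_jar','weight']:
        for d in r.pinpoint(q,p)[:3]:
            print(q,np.round(d['at'],1),round(d['confidence'],2),np.round(at_z(p,d['at'],0,st),3),np.round(at_d(p,d['at'],st),3))
E
```

```text
pics
{'clock': 0.0, 'joint_positions': array([ 1.5671826 ,  0.50187483, -0.42677809,  1.55144691,  0.22078868,
        1.13832298, -0.21030439]), 'joint_vel': array([ 0.00050828,  0.0012437 , -0.00082884, -0.0003816 ,  0.00153526,
       -0.00050113, -0.00027066]), 'joint_efforts': array([ 3.27345188e-04, -5.66596949e+01, -5.81615791e+00, -2.79113388e+01,
       -6.86100475e-02,  3.09902045e-02,  2.36332098e-04]), 'position': array([ 0.17114263, -0.62632526,  0.22566158]), 'tcp_rot': array([-6.34553909e-04,  7.94886916e-01, -6.06756783e-01, -7.71446319e-04]), 'ft_force': array([0.14392209, 0.6257413 , 0.16969692]), 'moment': array([0.01517141, 0.02632919, 0.02940416]), 'opening': 0.09176038339291666} 0.0188
top
pail [378.4 238.1] 0.89 [ 0.322 -0.466  0.   ] [ 0.323 -0.462  0.011]
pail [321.5 181.6] 0.8 [ 0.53 -0.25  0.  ] [ 0.53  -0.249  0.003]
pail [290.9 235.1] 0.68 [ 0.333 -0.138  0.   ] [ 0.333 -0.138  0.001]
bail_top [298. 214.] 0.56 [ 0.41  -0.163  0.   ] [ 0.411 -0.156  0.052]
bail_top [335.6 203.2] 0.52 [ 0.451 -0.303  0.   ] [ 0.451 -0.303  0.001]
bail_top [368.9 220.8] 0.43
[... 827 characters left out ...]
5.8 149.9] 0.66 [ 0.473 -0.394  0.   ] [ 0.454 -0.271  0.069]
bail_top [296.2 137.6] 0.42 [ 0.408 -0.516  0.   ] [ 0.397 -0.411  0.054]
bail_top [282.4 169.8] 0.39 [ 0.424 -0.252  0.   ] [ 0.412 -0.161  0.057]
stand [202.4 249.3] 0.89 [ 0.575  0.205 -0.   ] [0.573 0.209 0.004]
stand_post [164.2 243.8] 0.66 [0.688 0.208 0.   ] [0.68  0.222 0.014]
loupe [248.4 210.6] 0.68 [0.49  0.008 0.   ] [0.487 0.022 0.011]
wood_ring [223.  199.9] 0.74 [ 0.584 -0.029  0.   ] [ 0.584 -0.03  -0.001]
parts_box [188.  201.8] 0.92 [0.692 0.005 0.   ] [0.683 0.024 0.015]
oil_jar [192.7 318.3] 0.75 [0.523 0.43  0.   ] [0.513 0.449 0.029]
weight [268.3 144.3] 0.5 [ 0.511 -0.434  0.   ] [ 0.49  -0.318  0.063]
wrist
```

```bash
python3 - <<'E'
import cv2
for n,(x0,y0,x1,y1) in {'top0':(110,100,420,290),'side0':(140,100,360,340)}.items():
    a=cv2.imread(f'pics/{n}.png')[y0:y1,x0:x1];s=min(800/a.shape[1],600/a.shape[0]);cv2.imwrite(f'pics/{n}c.png',cv2.resize(a,None,fx=s,fy=s,interpolation=cv2.INTER_CUBIC));print(s)
E
```

```text
2.5806451612903225
2.5
```

View pics/top0c.png

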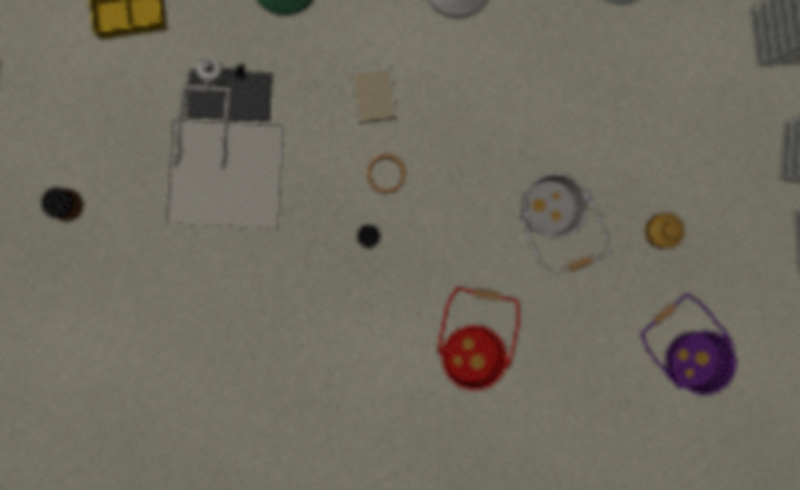

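View pics/side0c.png

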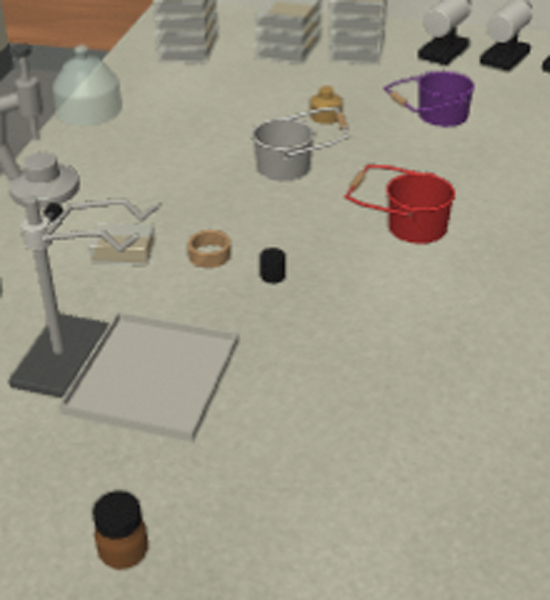

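View pics/wrist0.png

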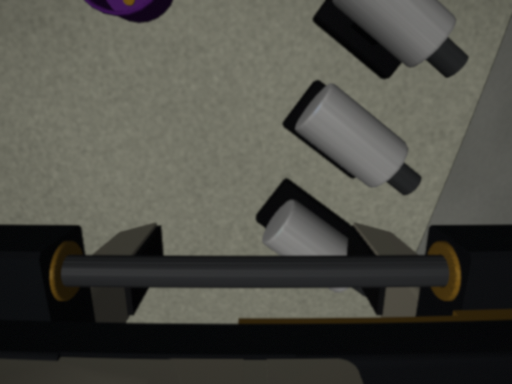

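```bash
python3 - <<'E'
from h import *
st=r.get_state();w=r.snapshot('wrist');print(np.round(w['tool_from_camera'],3),np.round(w['mtx'],1),w['dist_coeffs'])
T=c2w(w,st);print(np.round(T,3))
p=r.snapshot('top');print(np.round(p['cam_to_world'],3),np.round(p['mtx'],0))
C=cloud(p)
a=C[110:185,170:225].reshape(-1,3);m=a[:,2]>0.15;print(len(a[m]));print(np.round(a[m][np.argsort(a[m][:,0])],3))
s=r.snapshot('side');S=cloud(s);a=S[160:250,140:210].reshape(-1,3);m=(a[:,2]>0.12)&(a[:,0]<0.75)&(a[:,0]>.5);b=a[m];print(np.round(b[np.argsort(b[:,0])][::3],3))
E
```

```text
[[ 1.    -0.     0.     0.001]
 [ 0.     0.966  0.257 -0.069]
 [-0.    -0.257  0.966 -0.158]
 [ 0.     0.     0.     1.   ]] [[344.2   0.  254.7]
 [  0.  344.2 190.8]
 [  0.    0.    1. ]] [-0.05212432  0.          0.          0.          0.        ]
[[ 0.263 -0.932 -0.248  0.238]
 [-0.965 -0.255 -0.068 -0.609]
 [ 0.     0.257 -0.966  0.385]
 [ 0.     0.     0.     1.   ]]
[[ 0.011 -0.999  0.049  0.444]
 [-1.    -0.012 -0.016  0.015]
 [ 0.017 -0.049 -0.999  1.325]
 [ 0.     0.     0.     1.   ]] [[361.   0. 255.]
 [  0. 361. 186.]
 [  0.   0.   1.]]
276
[[0.563 0.182 0.214]
 [0.563 0.185 0.213]
 [0.566 0.241 0.215]
 [0.566 0.238 0.213]
 [0.567 0.185 0.212]
 [0.567 0.183 0.211]
 [0.569 0.241 0.213]
 [0.569 0.239 0.211]
 [0.57  0.183 0.211]
 [0.57  0.186 0.21 ]
 [0.573 0.243 0.207]
 [0.573 0.239 0.207]
 [0.573 0.183 0.208]
 [0.574 0.18  0.205]
 [0.576 0.24  0.203]
 [0.577 0.238 0.201]
 [0.577 0.184 0.202]
 [0.577 0.181 0.202]
 [0.58  0.241 0.199]
 [0.58  0.238 0.198]
 [0.58  0.181 0.202]
 [0.58  0.184 0.2  ]
 [0.583 0.239 0.197]
 [0.584 0.242 0.196]
 [0.584 0.185 0.2  ]
 [0.585 0.182 0
[... 8253 characters left out ...]
0.183]
 [0.69  0.212 0.134]
 [0.69  0.212 0.216]
 [0.69  0.21  0.187]
 [0.69  0.199 0.216]
 [0.691 0.213 0.192]
 [0.691 0.212 0.21 ]
 [0.691 0.22  0.172]
 [0.691 0.22  0.185]
 [0.691 0.214 0.135]
 [0.692 0.212 0.204]
 [0.692 0.212 0.137]
 [0.692 0.209 0.144]
 [0.692 0.213 0.198]
 [0.692 0.217 0.188]
 [0.693 0.212 0.215]
 [0.693 0.213 0.213]
 [0.693 0.213 0.144]
 [0.693 0.22  0.187]
 [0.694 0.21  0.145]
 [0.695 0.212 0.203]
 [0.695 0.211 0.122]
 [0.695 0.211 0.139]
 [0.696 0.21  0.204]
 [0.696 0.218 0.179]
 [0.696 0.222 0.185]
 [0.697 0.213 0.188]
 [0.697 0.173 0.177]
 [0.698 0.217 0.188]
 [0.698 0.215 0.189]
 [0.7   0.218 0.175]
 [0.701 0.209 0.191]
 [0.702 0.201 0.188]
 [0.705 0.211 0.179]]
```

```bash
cat > fit.py <<'E'
from h import *
def pail(C,cx,cy,rad=0.15):
    a=C.reshape(-1,3);a=a[np.isfinite(a[:,0])]
    d=np.hypot(a[:,0]-cx,a[:,1]-cy);return a[(d<rad)]
E
python3 - <<'E'
from fit import *
A=[]
for n in ['top','side']:
    p=r.snapshot(n);A.append(pail(cloud(p),.525,-.25))
    a=A[-1]
    print(n); 
    d=np.hypot(a[:,0]-.53,a[:,1]+.25)
    ring=a[(a[:,2]>.045)&(d<.053)]
    # circle fit
    M=np.c_[2*ring[:,:2],np.ones(len(ring))];s=np.linalg.lstsq(M,(ring[:,:2]**2).sum(1),rcond=None)[0]
    print('rim',s[:2],np.sqrt(s[2]+s[:2]@s[:2]),np.max(ring[:,2]))
    b=a[(a[:,2]>.035)&(d>.05)]
    print(np.round(b[np.argsort(b[:,0])],3).tolist())
E
```

```text
top
rim [ 0.53425742 -0.25078561] 0.043794814529103 0.06344305224475177
[[0.383, -0.203, 0.047], [0.387, -0.199, 0.052], [0.387, -0.202, 0.054], [0.391, -0.202, 0.052], [0.391, -0.199, 0.054], [0.394, -0.199, 0.051], [0.394, -0.202, 0.053], [0.398, -0.199, 0.05], [0.401, -0.199, 0.052], [0.404, -0.171, 0.05], [0.405, -0.189, 0.049], [0.405, -0.167, 0.055], [0.405, -0.185, 0.051], [0.405, -0.199, 0.048], [0.405, -0.196, 0.051], [0.405, -0.191, 0.054], [0.408, -0.161, 0.046], [0.408, -0.164, 0.05], [0.408, -0.185, 0.048], [0.408, -0.178, 0.05], [0.408, -0.167, 0.054], [0.408, -0.181, 0.052], [0.408, -0.188, 0.05], [0.408, -0.173, 0.056], [0.408, -0.17, 0.057], [0.411, -0.16, 0.048], [0.411, -0.153, 0.053], [0.411, -0.163, 0.053], [0.412, -0.174, 0.05], [0.412, -0.156, 0.057], [0.412, -0.17, 0.054], [0.412, -0.166, 0.057], [0.415, -0.157, 0.049], [0.415, -0.149, 0.053], [0.415, -0.152, 0.055], [0.415, -0.16, 0.052], [0.415, -0.167, 0.051], [0.415, -0.174, 0.049], [0.415, -0.163, 0.056], [0.415, -0.17, 0.054], [0.418, -0.146, 0.049], [0.418, -0.149, 0.05], [0.418, -0.156, 0.05], [0.418, 
[... 4825 characters left out ...]
0.217, 0.058], [0.488, -0.321, 0.067], [0.489, -0.215, 0.054], [0.492, -0.322, 0.066], [0.492, -0.323, 0.061], [0.492, -0.212, 0.056], [0.493, -0.215, 0.058], [0.494, -0.315, 0.065], [0.495, -0.211, 0.056], [0.496, -0.323, 0.065], [0.497, -0.312, 0.066], [0.498, -0.396, 0.036], [0.499, -0.21, 0.056], [0.501, -0.204, 0.055], [0.501, -0.312, 0.066], [0.505, -0.206, 0.054], [0.506, -0.317, 0.063], [0.506, -0.398, 0.047], [0.509, -0.314, 0.06], [0.51, -0.319, 0.061], [0.512, -0.203, 0.051], [0.512, -0.311, 0.061], [0.516, -0.308, 0.062], [0.519, -0.307, 0.059], [0.52, -0.311, 0.06], [0.523, -0.308, 0.057], [0.527, -0.31, 0.056], [0.53, -0.304, 0.059], [0.535, -0.311, 0.055], [0.54, -0.3, 0.039]]
```

```bash
python3 -m jog '{"dp":[[10,14,0],[36,46,2],[66,82,4],[98,118,6],[130,156,8],[162,194,8],[194,232,8],[224,270,8],[252,306,4],[274,336,0]],"rotation":[[0,0,0.13],[0,0,0.27],[0,0,0.41],[0,0,0.55],[0,0,0.69],[0,0,0.83],[0,0,0.97],[0,0,1.11],[0,0,1.25],[0,0,1.38]],"claw":[0.6,0.35,0.3,0.3,0.3,0.3,0.3,0.3,0.3,0.3]}' 10
python3 -m jog '{"dp":[[8,10,-5],[10,12,-15],[10,12,-20],[10,12,-20]],"rotation":[[0,0,0.13],[0,0,0.25],[0,0,0.27],[0,0,0.27]],"claw":[0.3,0.3,0.3,0.3]}'
cat > look.py <<'E'
from fit import *
import sys
n,cam=sys.argv[1:3]
st=r.get_state();p=r.snapshot(cam);save(p,n)
m=R.from_quat(np.roll(st['tcp_rot'],-1)).as_matrix()
print(np.round(st['clock'],2),np.round(st['position'],4),'x az',np.degrees(np.arctan2(m[1,0],m[0,0])).round(2),'z',np.round(m[:,2],3),'f',np.round(st['ft_force'],2),'m',np.round(st['moment'],3),'q',np.round(st['joint_positions'],2),st['opening'])
np.savez('last.npz',C=cloud(p,st))
for q in sys.argv[3:]:
    for d in r.pinpoint(q,p)[:3]: print(q,np.round(d['at'],1),round(d['confidence'],2),np.round(at_d(p,d['at'],st),4))
E
python3 look.py w1 wrist bail_top pail
```

```text
clock: 2.75
position: [0.4472, -0.2885, 0.2273]
tcp_rot: [0.0, 0.999, 0.042, 0.001]
ft_force: [0.3, 0.2, 0.6]
opening: 0.0275
clock: 3.15
position: [0.4546, -0.2792, 0.206]
tcp_rot: [-0.001, 0.985, 0.171, -0.001]
ft_force: [0.2, -0.3, -0.6]
opening: 0.0276
3.15 [ 0.4546 -0.2792  0.206 ] x az 19.67 z [-0.001  0.001 -1.   ] f [ 0.18 -0.3  -0.57] m [-0.05  -0.067 -0.023] q [ 1.23  0.43 -0.91  1.85  0.39  1.05  0.51] 0.02757613578488183
bail_top [258.  183.5] 0.88 [ 0.4578 -0.2802  0.0743]
bail_top [258.9  29.9] 0.75 [ 0.4156 -0.1603  0.0563]
pail [332.9 170.1] 0.64 [ 0.535  -0.2555  0.0022]
```

View pics/w1.png

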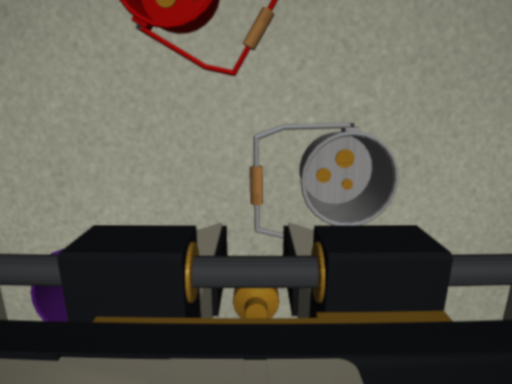

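```bash
python3 - <<'E'
import numpy as np
C=np.load('last.npz')['C']
for v in range(138,232,6):
    row=C[v,246:270];k=np.nanargmax(row[:,2]);print(v,246+k,np.round(row[k],4))
s=C[168:202,252:263].reshape(-1,3);s=s[s[:,2]>.06];print(s.mean(0),np.sort(s[:,2])[-15:])
a=C[125:228,295:402].reshape(-1,3);ring=a[a[:,2]>.05];ring=ring[np.hypot(ring[:,0]-.533,ring[:,1]+.251)<.052]
M=np.c_[2*ring[:,:2],np.ones(len(ring))];s=np.linalg.lstsq(M,(ring[:,:2]**2).sum(1),rcond=None)[0];print(s[:2],np.sqrt(s[2]+s[:2]@s[:2]))
a=C[130:232,252:290].reshape(-1,3);a=a[a[:,2]>.05];print(np.nanmax(a[:,2]))
E
```

```text
138 257 [ 0.4438 -0.2438  0.072 ]
144 256 [ 0.4447 -0.2488  0.0725]
150 254 [ 0.4449 -0.2544  0.0715]
156 257 [ 0.449  -0.2582  0.0724]
162 254 [ 0.4483 -0.2641  0.0716]
168 254 [ 0.4499 -0.2684  0.0754]
174 257 [ 0.454  -0.2724  0.0755]
180 257 [ 0.4558 -0.2772  0.0761]
186 258 [ 0.4584 -0.2821  0.0756]
192 257 [ 0.4594 -0.2873  0.0759]
198 255 [ 0.4596 -0.293   0.0757]
204 255 [ 0.4616 -0.2985  0.0746]
210 257 [ 0.4653 -0.3038  0.0725]
216 256 [ 0.4665 -0.3096  0.0717]
222 256 [ 0.4684 -0.3149  0.0719]
228 255 [ 0.4695 -0.3207  0.0719]
[ 0.45735373 -0.28154735  0.07388798] [0.07563179 0.07568494 0.07571387 0.07572265 0.07576466 0.07579512
 0.07583364 0.07583557 0.07588955 0.0759882  0.07611465 0.0761387
 0.07620504 0.07635904 0.07639416]
[ 0.53579718 -0.25157325] 0.04319387809955506
0.21523150504234737
```

```bash
python3 -m jog '{"dp":[[1,-1,-10],[2,-2,-30],[3,-2,-52],[3,-2,-76],[3,-2,-98],[3,-2,-116],[3,-2,-130],[3,-2,-142],[3,-2,-150],[3,-2,-152]],"rotation":[[0,0,0],[0,0,0],[0,0,0],[0,0,0],[0,0,0],[0,0,0],[0,0,0],[0,0,0],[0,0,0],[0,0,0]],"claw":[0.3,0.3,0.3,0.3,0.3,0.3,0.3,0.3,0.3,0.3]}'
python3 look.py w2 wrist; python3 look.py s2 side; python3 - <<'E'
import cv2
a=cv2.imread('pics/s2.png')[100:220,200:340];cv2.imwrite('pics/s2c.png',cv2.resize(a,None,fx=5,fy=5,interpolation=cv2.INTER_CUBIC))
E
```

```text
clock: 4.3
position: [0.4581, -0.2809, 0.054]
tcp_rot: [-0.0, 0.985, 0.172, -0.0]
ft_force: [-0.0, 0.6, -0.6]
opening: 0.0278
4.3 [ 0.4581 -0.2809  0.054 ] x az 19.82 z [-0.001  0.001 -1.   ] f [-0.01  0.55 -0.56] m [-0.014 -0.127  0.01 ] q [ 1.09  0.64 -0.75  1.95  0.61  0.8   0.34] 0.027810185745281112
4.35 [ 0.4583 -0.2809  0.0543] x az 19.82 z [-0.  0. -1.] f [-0.42  0.27  0.43] m [-0.032 -0.135 -0.044] q [ 1.09  0.64 -0.75  1.95  0.61  0.8   0.34] 0.027342777127443672
```

View pics/w2.png

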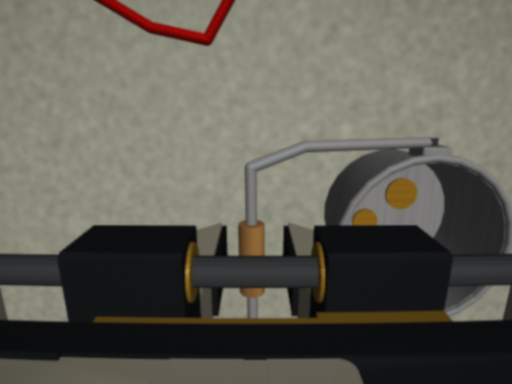

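View pics/s2c.png

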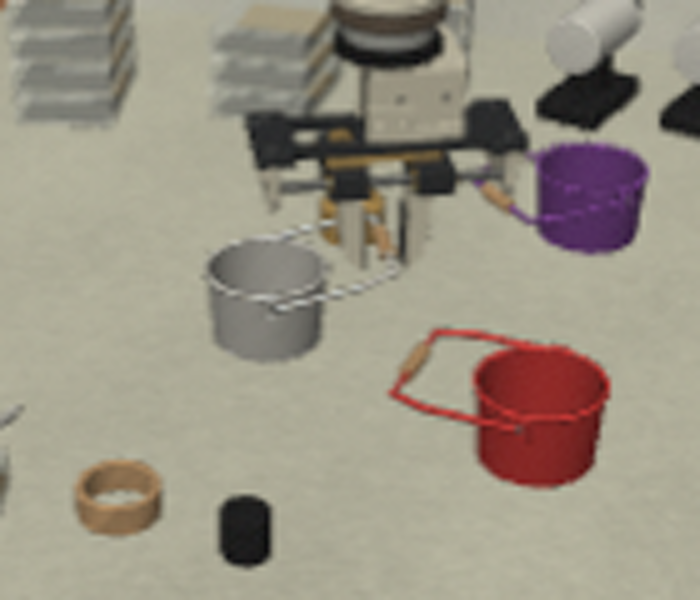

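```bash
python3 -m jog '{"dp":[[0,0,0],[0,0,0],[0,0,0],[0,0,0],[0,0,0]],"rotation":[[0,0,0],[0,0,0],[0,0,0],[0,0,0],[0,0,0]],"claw":[0.1,0.05,0.05,0.05,0.05]}' 25
python3 look.py w3 wrist; python3 - <<'E'
import numpy as np
# arc
az=np.radians(19.7);R=88;t0=0.225
for t in np.linspace(t0,1.57,21)[1:]:
    d=R*(np.cos(t0)-np.cos(t));print(round(t,3),np.round([d*np.cos(az),d*np.sin(az),R*(np.sin(t)-np.sin(t0))],1))
E
```

```text
clock: 4.9
position: [0.4578, -0.2815, 0.0548]
tcp_rot: [0.0, 0.985, 0.172, -0.0]
ft_force: [-3.2, -1.2, 1.6]
opening: 0.011
4.9 [ 0.4578 -0.2815  0.0548] x az 19.8 z [-0.001 -0.001 -1.   ] f [-3.18 -1.18  1.61] m [-0.342  0.388  0.027] q [ 1.09  0.64 -0.75  1.95  0.61  0.8   0.34] 0.011030147321488505
0.292 [1.4 0.5 5.7]
0.36 [ 3.2  1.1 11.3]
0.427 [ 5.3  1.9 16.8]
0.494 [ 7.8  2.8 22.1]
0.561 [10.6  3.8 27.2]
0.629 [13.7  4.9 32.1]
0.696 [17.2  6.1 36.8]
0.763 [20.9  7.5 41.2]
0.83 [24.9  8.9 45.3]
0.898 [29.1 10.4 49.2]
0.965 [33.6 12.  52.7]
1.032 [38.3 13.7 55.9]
1.099 [43.1 15.4 58.8]
1.166 [48.2 17.2 61.3]
1.234 [53.4 19.1 63.4]
1.301 [58.7 21.  65.2]
1.368 [64.1 22.9 66.6]
1.436 [69.6 24.9 67.6]
1.503 [75.1 26.9 68.2]
1.57 [80.7 28.9 68.4]
```

```bash
python3 -m jog '{"dp":[[0,0,2],[0.7,0.2,3],[1.4,0.5,5.7],[2.3,0.8,8.5],[3.2,1.1,11.3],[4.2,1.5,14],[5.3,1.9,16.8],[6.5,2.3,19.5],[7.8,2.8,22.1],[7.8,2.8,22.1]],"rotation":[[0,0,0],[0,0,0],[0,0,0],[0,0,0],[0,0,0],[0,0,0],[0,0,0],[0,0,0],[0,0,0],[0,0,0]],"claw":[0.05,0.05,0.05,0.05,0.05,0.05,0.05,0.05,0.05,0.05]}'
python3 look.py s4 side; python3 - <<'E'
import cv2
a=cv2.imread('pics/s4.png')[100:220,200:340];cv2.imwrite('pics/s4c.png',cv2.resize(a,None,fx=5,fy=5,interpolation=cv2.INTER_CUBIC))
E
```

```text
clock: 5.95
position: [0.4667, -0.2782, 0.0773]
tcp_rot: [0.0, 0.985, 0.172, 0.0]
ft_force: [-3.7, -0.7, 1.5]
opening: 0.011
5.95 [ 0.4667 -0.2782  0.0773] x az 19.83 z [ 0.001 -0.    -1.   ] f [-3.74 -0.67  1.45] m [-0.24   0.632  0.008] q [ 1.09  0.61 -0.78  1.92  0.57  0.84  0.35] 0.011033828901284942
```

View pics/s4c.png

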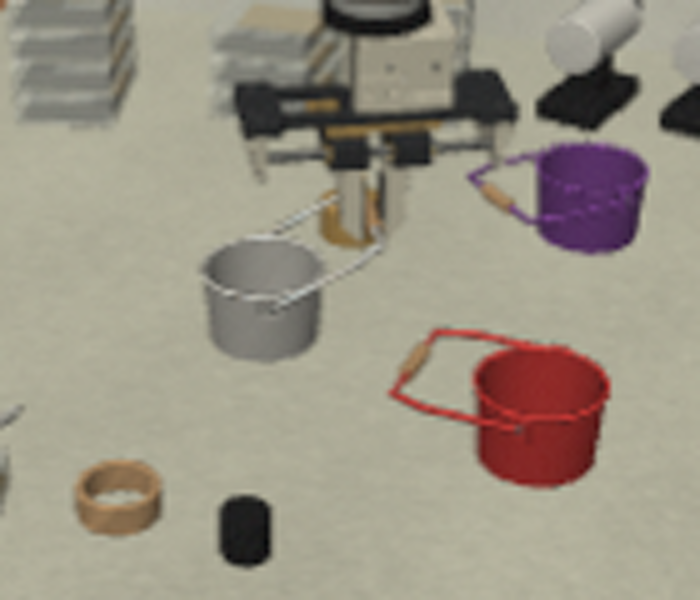

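```bash
python3 -m jog '{"dp":[[0,0.2,2.6],[0.9,0.3,5.1],[2.5,0.7,7.6],[4,1.4,10],[7.5,2.6,14.7],[11.2,4,19.1],[15.2,5.4,23.2],[19.4,6.9,27.1],[23.9,8.5,30.6],[28.6,10.2,33.8]],"rotation":[[0,0,0],[0,0,0],[0,0,0],[0,0,0],[0,0,0],[0,0,0],[0,0,0],[0,0,0],[0,0,0],[0,0,0]],"claw":[0.05,0.05,0.05,0.05,0.05,0.05,0.05,0.05,0.05,0.05]}'
python3 look.py s5 side; python3 - <<'E'
import cv2
a=cv2.imread('pics/s5.png')[100:220,200:340];cv2.imwrite('pics/s5c.png',cv2.resize(a,None,fx=5,fy=5,interpolation=cv2.INTER_CUBIC))
E
```

```text
clock: 7.0
position: [0.4945, -0.2681, 0.111]
tcp_rot: [0.0, 0.985, 0.172, -0.001]
ft_force: [-2.8, 0.9, 1.8]
opening: 0.0111
7.0 [ 0.4945 -0.2681  0.111 ] x az 19.81 z [-0.001 -0.    -1.   ] f [-2.8   0.94  1.78] m [0.168 0.451 0.083] q [ 1.06  0.6  -0.81  1.86  0.54  0.92  0.35] 0.011077341279126358
```

View pics/s5c.png

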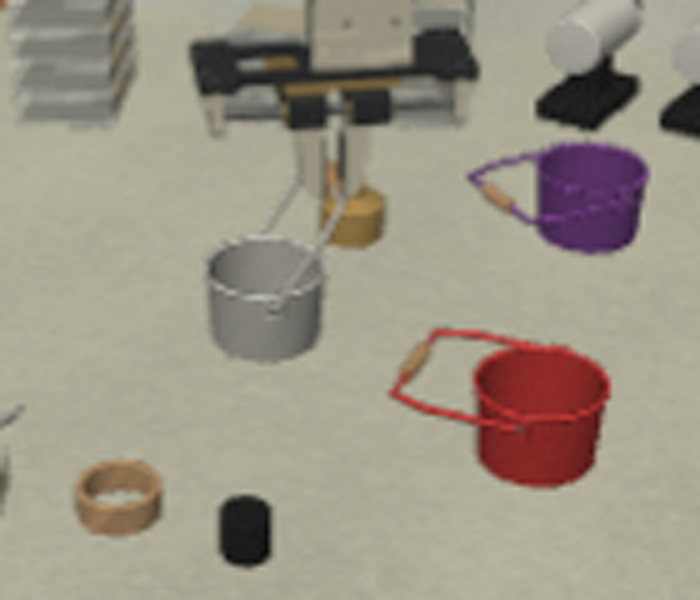

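```bash
python3 -m jog '{"dp":[[4.8,1.7,2.9],[9.8,3.6,5.4],[15,5.5,7.5],[20.3,7.4,9.3],[25.6,9.3,10.7],[31,11.3,11.7],[36.2,13.3,12.3],[40,14.6,12.5],[41.5,15.2,12.5],[41.5,15.2,12.5]],"rotation":[[0,0,0],[0,0,0],[0,0,0],[0,0,0],[0,0,0],[0,0,0],[0,0,0],[0,0,0],[0,0,0],[0,0,0]],"claw":[0.05,0.05,0.05,0.05,0.05,0.05,0.05,0.05,0.05,0.05]}'
python3 look.py w6 wrist; python3 look.py s6 side; python3 - <<'E'
from h import *
a=cv2.imread('pics/s6.png')[80:200,190:330];cv2.imwrite('pics/s6c.png',cv2.resize(a,None,fx=5,fy=5,interpolation=cv2.INTER_CUBIC))
C=np.load('last.npz')['C'].reshape(-1,3)
C=C[(np.hypot(C[:,0]-.535,C[:,1]+.25)<.053)&(C[:,2]>.03)&(C[:,2]<.14)]
for z in np.arange(.03,.14,.01):
    m=(C[:,2]>=z)&(C[:,2]<z+.01);print(round(z,2),m.sum(),np.round(C[m][:,:2].min(0),3),np.round(C[m][:,:2].max(0),3))
ring=C[(C[:,2]>.05)&(C[:,2]<.06)]
M=np.c_[2*ring[:,:2],np.ones(len(ring))];s=np.linalg.lstsq(M,(ring[:,:2]**2).sum(1),rcond=None)[0];print(s[:2],np.sqrt(s[2]+s[:2]@s[:2]))
E
```

```text
clock: 8.05
position: [0.5387, -0.2518, 0.1244]
tcp_rot: [0.0, 0.985, 0.173, 0.002]
ft_force: [-0.4, 1.8, 5.8]
opening: 0.0113
8.05 [ 0.5387 -0.2518  0.1244] x az 19.88 z [ 0.004  0.    -1.   ] f [-0.39  1.82  5.75] m [ 0.465 -0.087  0.022] q [ 0.99  0.62 -0.81  1.77  0.53  0.97  0.31] 0.011263569895103426
8.1 [ 0.5386 -0.2518  0.1244] x az 19.88 z [ 0.004  0.    -1.   ] f [-0.9   3.01  4.64] m [ 0.51  -0.073 -0.007] q [ 0.99  0.62 -0.81  1.77  0.53  0.97  0.31] 0.011270409904053258
0.03 92 [ 0.492 -0.296] [ 0.574 -0.207]
0.04 100 [ 0.492 -0.298] [ 0.575 -0.206]
0.05 112 [ 0.49 -0.3 ] [ 0.578 -0.201]
0.06 8 [ 0.515 -0.301] [ 0.574 -0.203]
0.07 3 [ 0.515 -0.299] [ 0.551 -0.205]
0.08 3 [ 0.515 -0.299] [ 0.551 -0.202]
0.09 5 [ 0.515 -0.298] [ 0.551 -0.203]
0.1 3 [ 0.515 -0.208] [ 0.516 -0.204]
0.11 2 [ 0.515 -0.205] [ 0.515 -0.202]
0.12 11 [ 0.515 -0.25 ] [ 0.541 -0.201]
0.13 26 [ 0.515 -0.294] [ 0.547 -0.208]Traceback (most recent call last):
  File "<stdin>", line 6, in <module>
    return umr_minimum(a, axis, None, out, keepdims, initial, where)
ValueError: zero-size array to reduction operation minimum which has no identity
```

View pics/s6c.png

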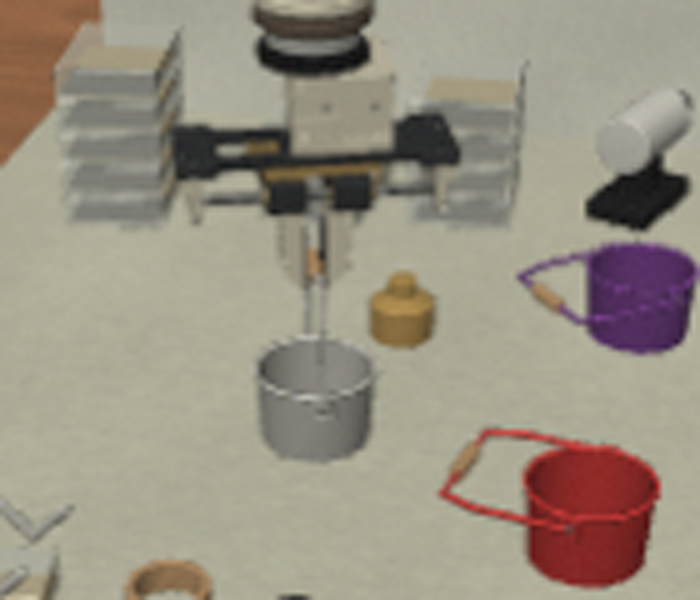

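View pics/w6.png

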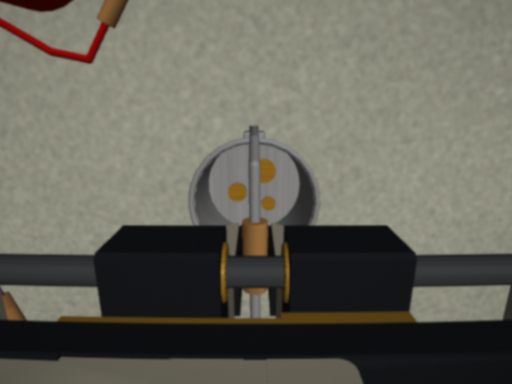

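```bash
python3 -m jog '{"dp":[[0,0,1],[0,0,2.5],[0,0,5],[0,0,9],[0,0,15],[0,0,23],[0,0,32],[0,0,41],[0,0,49],[0,0,54]],"rotation":[[0,0,0],[0,0,0],[0,0,0],[0,0,0],[0,0,0],[0,0,0],[0,0,0],[0,0,0],[0,0,0],[0,0,0]],"claw":[0.05,0.05,0.05,0.05,0.05,0.05,0.05,0.05,0.05,0.05]}' 30
python3 look.py s7 side; python3 - <<'E'
from h import *
a=cv2.imread('pics/s7.png')[60:180,190:330];cv2.imwrite('pics/s7c.png',cv2.resize(a,None,fx=5,fy=5,interpolation=cv2.INTER_CUBIC))
E
```

```text
clock: 9.15
position: [0.5367, -0.2529, 0.1784]
tcp_rot: [0.0, 0.985, 0.172, 0.0]
ft_force: [-0.2, 0.3, -5.5]
opening: 0.0106
9.15 [ 0.5367 -0.2529  0.1784] x az 19.82 z [ 0.001 -0.001 -1.   ] f [-0.22  0.27 -5.49] m [ 0.011 -0.126  0.008] q [ 1.02  0.56 -0.85  1.74  0.47  1.06  0.36] 0.010602237124866633
```

View pics/s7c.png

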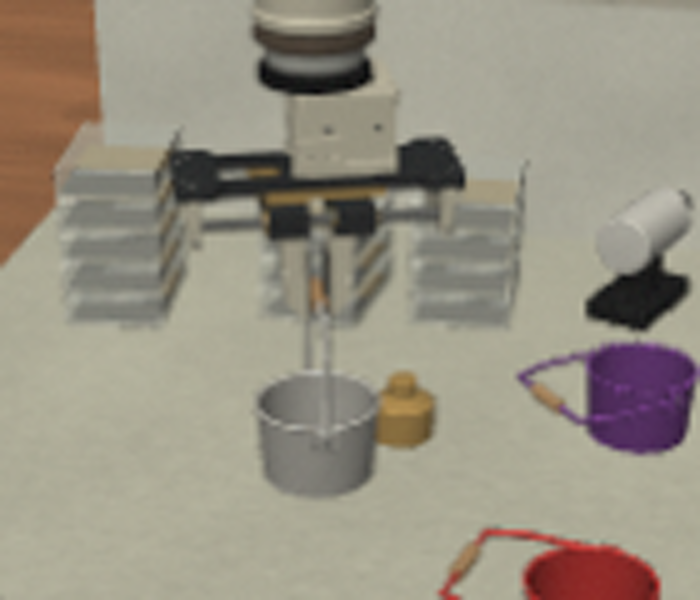

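```bash
python3 -m jog '{"dp":[[0,1,7],[0,4,14],[-1,9,22],[-2,17,30],[-3,27,37],[-4,39,43],[-5,52,47],[-6,66,50],[-7,80,51],[-8,94,51]],"rotation":[[0,0,0],[0,0,-0.01],[0,0,-0.02],[0,0,-0.03],[0,0,-0.05],[0,0,-0.07],[0,0,-0.09],[0,0,-0.11],[0,0,-0.13],[0,0,-0.15]],"claw":[0.05,0.05,0.05,0.05,0.05,0.05,0.05,0.05,0.05,0.05]}'
python3 -m jog '{"dp":[[-1,14,0],[-2,29,0],[-3,44,0],[-4,60,0],[-5,76,0],[-6,92,0],[-7,108,0],[-8,124,0],[-9,140,0],[-9,156,0]],"rotation":[[0,0,-0.02],[0,0,-0.04],[0,0,-0.06],[0,0,-0.08],[0,0,-0.1],[0,0,-0.12],[0,0,-0.14],[0,0,-0.16],[0,0,-0.18],[0,0,-0.2]],"claw":[0.05,0.05,0.05,0.05,0.05,0.05,0.05,0.05,0.05,0.05]}'
python3 -m jog '{"dp":[[0,16,0],[0,32,0],[0,48,0],[0,64,0],[0,80,0],[0,96,0],[0,112,0],[0,127,0],[0,141,0],[0,154,0]],"rotation":[[0,0,-0.02],[0,0,-0.03],[0,0,-0.04],[0,0,-0.04],[0,0,-0.04],[0,0,-0.04],[0,0,-0.04],[0,0,-0.04],[0,0,-0.04],[0,0,-0.04]],"claw":[0.05,0.05,0.05,0.05,0.05,0.05,0.05,0.05,0.05,0.05]}'
python3 -m jog '{"dp":[[0,12,0],[0,22,0],[0,31,0],[0,38,0],[0,44,0],[0,49,0],[0,53,0],[0,56,0],[0,58,0],[0,59,0]],"rotation":[[0,0,0],[0,0,0],[0,0,0],[0,0,0],[0,0,0],[0,0,0],[0,0,0],[0,0,0],[0,0,0],[0,0,0]],"claw":[0.05,0.05,0.05,0.05,0.05,0.05,0.05,0.05,0.05,0.05]}'
python3 look.py s8 side; python3 look.py w8 wrist
```

```text
clock: 10.2
position: [0.5283, -0.157, 0.2289]
tcp_rot: [0.0, 0.995, 0.098, 0.0]
ft_force: [-0.6, -0.5, -6.2]
opening: 0.0107
clock: 11.2
position: [0.5186, -0.001, 0.2286]
tcp_rot: [0.0, 1.0, -0.002, 0.0]
ft_force: [0.3, 0.8, -5.5]
opening: 0.0111
clock: 12.2
position: [0.5188, 0.1527, 0.2285]
tcp_rot: [0.0, 1.0, -0.022, 0.0]
ft_force: [0.0, 0.4, -5.6]
opening: 0.0111
clock: 13.2
position: [0.5193, 0.2102, 0.2281]
tcp_rot: [-0.0, 1.0, -0.022, 0.0]
ft_force: [-0.7, -0.5, -6.0]
opening: 0.011
13.2 [0.5193 0.2102 0.2281] x az -2.53 z [ 0.  0. -1.] f [-0.67 -0.54 -6.  ] m [ 0.02  -0.115 -0.003] q [ 0.27  0.45 -0.91  1.77  0.39  1.12 -0.81] 0.011025757660097609
13.25 [0.5193 0.2103 0.2281] x az -2.52 z [ 0.  0. -1.] f [ 0.15  0.2  -6.05] m [ 0.019 -0.074 -0.05 ] q [ 0.27  0.45 -0.91  1.77  0.39  1.12 -0.81] 0.011673964797107472
```

View pics/s8.png

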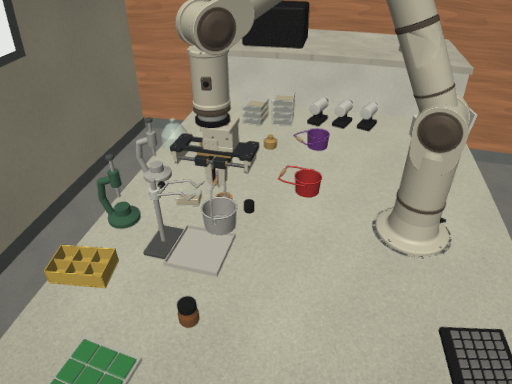

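View pics/w8.png

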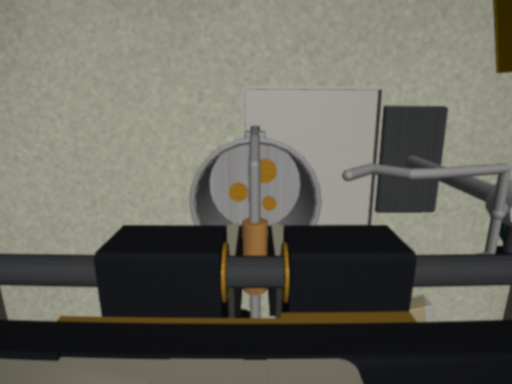

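```bash
python3 - <<'E'
import numpy as np
C=np.load('last.npz')['C']
a=C[150:200,340:512].reshape(-1,3);a=a[(a[:,2]>.18)]
for x in np.arange(.54,.72,.006):
    m=(a[:,0]>=x)&(a[:,0]<x+.006)
    if m.sum():print(round(x,3),m.sum(),np.round(a[m].mean(0),4),a[m][:,2].max().round(4),a[m][:,1].min().round(4),a[m][:,1].max().round(4))
b=C[160:300,244:268].reshape(-1,3);b=b[b[:,2]>.2]
for y in np.arange(.18,.26,.006):
    m=(b[:,1]>=y)&(b[:,1]<y+.006)
    if m.sum():print(round(y,3),np.round(b[m].mean(0),4),b[m][:,2].max().round(4))
E
```

```text
0.564 88 [0.5681 0.2392 0.2137] 0.2155 0.2361 0.2419
0.57 99 [0.5729 0.2395 0.2113] 0.2148 0.236 0.2418
0.576 88 [0.5789 0.2393 0.2054] 0.2095 0.2361 0.2416
0.582 87 [0.5853 0.2389 0.1991] 0.2033 0.2356 0.2413
0.588 141 [0.591  0.2382 0.2013] 0.2058 0.235 0.2407
0.594 160 [0.597  0.238  0.2071] 0.2119 0.2349 0.2404
0.6 137 [0.6027 0.2377 0.2116] 0.2144 0.2343 0.2402
0.606 104 [0.609  0.2376 0.2115] 0.2132 0.2347 0.24
0.612 112 [0.6151 0.2373 0.2107] 0.2124 0.2337 0.2397
0.618 104 [0.621  0.2369 0.2094] 0.2116 0.2333 0.2396
0.624 99 [0.6269 0.2369 0.2076] 0.21 0.2332 0.2395
0.63 103 [0.6331 0.2365 0.2059] 0.2084 0.233 0.2391
0.636 88 [0.6391 0.2364 0.2041] 0.2063 0.2327 0.2389
0.642 91 [0.6448 0.2362 0.2027] 0.2045 0.233 0.2387
0.648 93 [0.651  0.2358 0.2008] 0.203 0.2321 0.2384
0.654 85 [0.657  0.2359 0.1991] 0.2011 0.2323 0.2384
0.66 308 [0.664  0.2272 0.1961] 0.1997 0.2159 0.2382
0.666 120 [0.6672 0.2275 0.1965] 0.1983 0.2165 0.2379
0.678 46 [0.6809 0.2145 0.1827] 0.1867 0.212 0.2179
0.186 [0.5185 0.1892 0.2438] 0.2452
0.192 [0.5188 0.1944 0.2467] 0.2489
0.21 [0.5201 0.2139 0.2465] 0.2486
0.216 [0.5202 0.219  0.2465] 0.2493
0.222 [0.5203 0.2252 0.2452] 0.2485
0.228 [0.5202 0.2313 0.2525] 0.3108
0.234 [0.5208 0.2375 0.2973] 0.313
0.24 [0.5208 0.2416 0.2788] 0.3113
0.246 [0.5209 0.2491 0.2438] 0.2455
0.252 [0.521  0.253  0.2428] 0.2453
```

```bash
python3 -m jog '{"dp":[[0.3,0,0],[1,0,0],[2.2,0,0],[4,0,0],[6.5,0,0],[9.5,0,0],[13,0,0],[17,0.3,0],[21,0.3,0],[25,0.5,0]],"rotation":[[0,0,0],[0,0,0],[0,0,0],[0,0,0],[0,0,0],[0,0,0],[0,0,0],[0,0,0],[0,0,0],[0,0,0]],"claw":[0.05,0.05,0.05,0.05,0.05,0.05,0.05,0.05,0.05,0.05]}' 30
python3 -m jog '{"dp":[[4,0,0],[8,0,0],[12,0.5,0],[16,0.5,0],[20,0.5,0],[24,0.5,0],[27.5,0.5,0],[30.5,0.5,0],[33,0.5,0],[35,0.5,0]],"rotation":[[0,0,0],[0,0,0],[0,0,0],[0,0,0],[0,0,0],[0,0,0],[0,0,0],[0,0,0],[0,0,0],[0,0,0]],"claw":[0.05,0.05,0.05,0.05,0.05,0.05,0.05,0.05,0.05,0.05]}'
python3 -m jog '{"dp":[[2,0,0],[3.5,0,0],[4.5,0,0],[5,0,0],[5,0,0],[5,0,0],[5,0,0],[5,0,0],[5,0,0],[5,0,0]],"rotation":[[0,0,0],[0,0,0],[0,0,0],[0,0,0],[0,0,0],[0,0,0],[0,0,0],[0,0,0],[0,0,0],[0,0,0]],"claw":[0.05,0.05,0.05,0.05,0.05,0.05,0.05,0.05,0.05,0.05]}'
python3 look.py s9 side; python3 look.py w9 wrist
python3 - <<'E'
import cv2
a=cv2.imread('pics/s9.png')[120:260,130:290];cv2.imwrite('pics/s9c.png',cv2.resize(a,None,fx=4.2,fy=4.2,interpolation=cv2.INTER_CUBIC))
E
```

```text
clock: 14.3
position: [0.5447, 0.2107, 0.2281]
tcp_rot: [-0.0, 1.0, -0.022, -0.0]
ft_force: [-0.7, -0.1, -7.4]
opening: 0.0109
clock: 15.3
position: [0.5795, 0.2112, 0.2281]
tcp_rot: [-0.0, 1.0, -0.022, -0.0]
ft_force: [0.5, -0.8, -6.5]
opening: 0.0109
clock: 16.3
position: [0.5843, 0.2112, 0.2281]
tcp_rot: [0.0, 1.0, -0.022, 0.0]
ft_force: [0.3, 0.3, -6.4]
opening: 0.011
16.3 [0.5843 0.2112 0.2281] x az -2.52 z [ 0. -0. -1.] f [ 0.32  0.32 -6.42] m [-0.013 -0.098  0.001] q [ 0.22  0.56 -0.86  1.62  0.45  1.18 -0.78] 0.010980959811019588
16.35 [0.5843 0.2112 0.2281] x az -2.52 z [ 0.  0. -1.] f [-1.16  0.26 -4.93] m [ 0.009 -0.115  0.017] q [ 0.22  0.56 -0.86  1.62  0.45  1.18 -0.78] 0.01107943761107577
```

View pics/s9c.png

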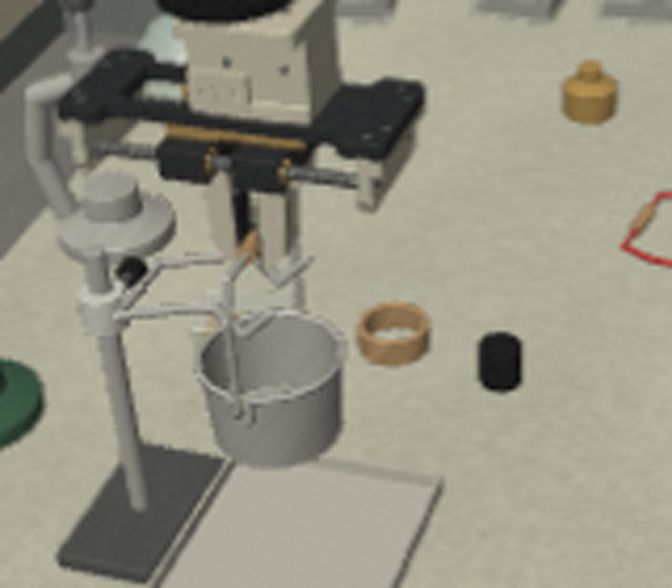

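View pics/w9.png

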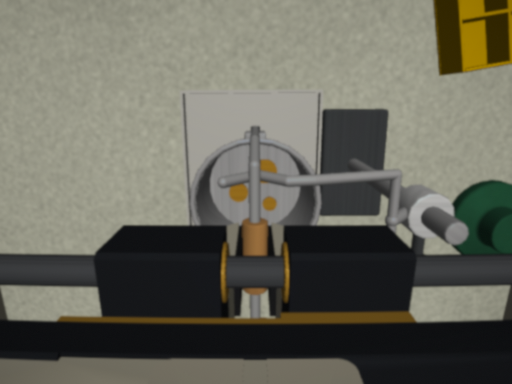

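```bash
python3 -m jog '{"dp":[[0,0,-1],[0,0,-3],[0,0,-6],[0,0,-10],[0,0,-14],[0,0,-18],[0,0,-22],[0,0,-26],[0,0,-30],[0,0,-33]],"rotation":[[0,0,0],[0,0,0],[0,0,0],[0,0,0],[0,0,0],[0,0,0],[0,0,0],[0,0,0],[0,0,0],[0,0,0]],"claw":[0.05,0.05,0.05,0.05,0.05,0.05,0.05,0.05,0.05,0.05]}'
python3 -m jog '{"dp":[[0,0,-1],[0,0,-1.5],[0,0,-2],[0,0,-2.5],[0,0,-3],[0,0,-3],[0,0,-3]],"rotation":[[0,0,0],[0,0,0],[0,0,0],[0,0,0],[0,0,0],[0,0,0],[0,0,0]],"claw":[0.05,0.05,0.05,0.05,0.05,0.05,0.05]}'
python3 look.py s10 side
python3 - <<'E'
import cv2
a=cv2.imread('pics/s10.png')[120:260,130:290];cv2.imwrite('pics/s10c.png',cv2.resize(a,None,fx=4.2,fy=4.2,interpolation=cv2.INTER_CUBIC))
E
```

```text
clock: 17.4
position: [0.5842, 0.2112, 0.1946]
tcp_rot: [0.0, 1.0, -0.022, -0.0]
ft_force: [-1.1, 0.1, -6.2]
opening: 0.0115
clock: 18.1
position: [0.5843, 0.2112, 0.1922]
tcp_rot: [-0.0, 1.0, -0.022, 0.0]
ft_force: [0.3, -0.0, -5.9]
opening: 0.0111
18.1 [0.5843 0.2112 0.1922] x az -2.52 z [ 0.  0. -1.] f [ 0.28 -0.   -5.87] m [-0.024 -0.073 -0.012] q [ 0.21  0.59 -0.84  1.65  0.48  1.12 -0.81] 0.011099586585290908
```

View pics/s10c.png

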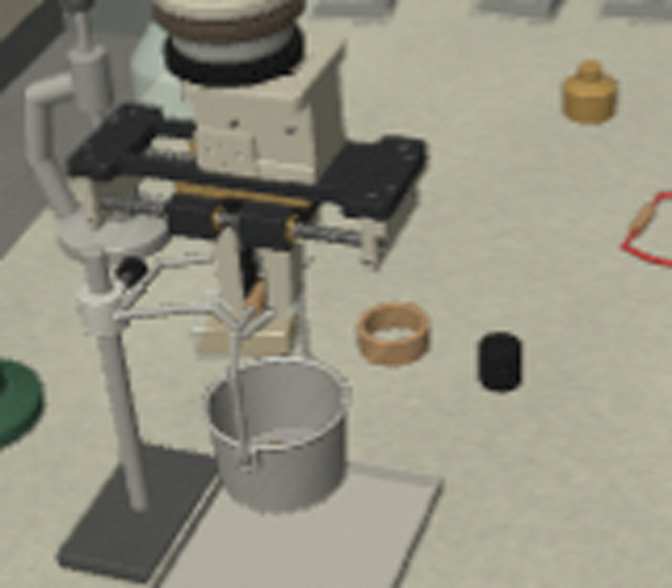

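```bash
python3 -m jog '{"dp":[[0,0,-0.5],[0,0,-1],[0,0,-1.5],[0,0,-2],[0,0,-2.5],[0,0,-2.5]],"rotation":[[0,0,0],[0,0,0],[0,0,0],[0,0,0],[0,0,0],[0,0,0]],"claw":[0.05,0.05,0.05,0.05,0.05,0.05]}'
python3 -m jog '{"dp":[[0,0,-0.5],[0,0,-1],[0,0,-1.5],[0,0,-1.5],[0,0,-1.5]],"rotation":[[0,0,0],[0,0,0],[0,0,0],[0,0,0],[0,0,0]],"claw":[0.05,0.05,0.05,0.05,0.05]}'
```

```text
clock: 18.75
position: [0.5844, 0.2112, 0.1896]
tcp_rot: [-0.0, 1.0, -0.022, 0.0]
ft_force: [-0.2, -0.2, -5.3]
opening: 0.0112
clock: 19.25
position: [0.585, 0.2113, 0.1886]
tcp_rot: [-0.0, 1.0, -0.022, 0.001]
ft_force: [1.3, 0.1, -2.2]
opening: 0.0111
```

```bash
python3 -m jog '{"dp":[[0.3,0,0],[0.6,0,-0.3],[1,0,-0.5],[1,0,-0.5],[1,0,-0.5]],"rotation":[[0,0,0],[0,0,0],[0,0,0],[0,0,0],[0,0,0]],"claw":[0.05,0.05,0.05,0.05,0.05]}'
python3 -c "
from h import *
for i in range(3):
  s=r.get_state();print(np.round(s['ft_force'],2),np.round(s['position'],4));r.snapshot('top')"
```

```text
clock: 19.75
position: [0.5857, 0.2113, 0.1878]
tcp_rot: [-0.0, 1.0, -0.022, 0.0]
ft_force: [3.0, 0.6, -0.4]
opening: 0.0107
[ 2.96  0.63 -0.4 ] [0.5857 0.2113 0.1878]
[ 2.31  0.88 -1.59] [0.5857 0.2113 0.1878]
[ 3.16  0.07 -1.14] [0.5856 0.2113 0.1878]
```

```bash
python3 -m jog '{"dp":[[0.5,0,0],[1,0,0],[1.5,0,-0.3],[1.5,0,-0.5],[1.5,0,-0.5]],"rotation":[[0,0,0],[0,0,0],[0,0,0],[0,0,0],[0,0,0]],"claw":[0.05,0.05,0.05,0.05,0.05]}'
python3 look.py s11 side
python3 look.py w11 wrist
python3 - <<'E'
import cv2
a=cv2.imread('pics/s11.png')[120:260,130:290];cv2.imwrite('pics/s11c.png',cv2.resize(a,None,fx=4.2,fy=4.2,interpolation=cv2.INTER_CUBIC))
E
```

```text
clock: 20.4
position: [0.586, 0.2114, 0.1874]
tcp_rot: [0.0, 1.0, -0.022, -0.001]
ft_force: [-2.2, -1.2, 4.8]
opening: 0.0109
20.4 [0.586  0.2114 0.1874] x az -2.49 z [-0.001 -0.    -1.   ] f [-2.22 -1.17  4.83] m [-0.174  0.649 -0.036] q [ 0.2   0.6  -0.84  1.65  0.49  1.11 -0.81] 0.010902482254118478
20.45 [0.586  0.2113 0.1874] x az -2.5 z [-0.001 -0.    -1.   ] f [-4.05 -0.46  5.29] m [-0.207  0.702 -0.051] q [ 0.2   0.6  -0.84  1.65  0.49  1.11 -0.81] 0.011117186529321824
```

View pics/s11c.png

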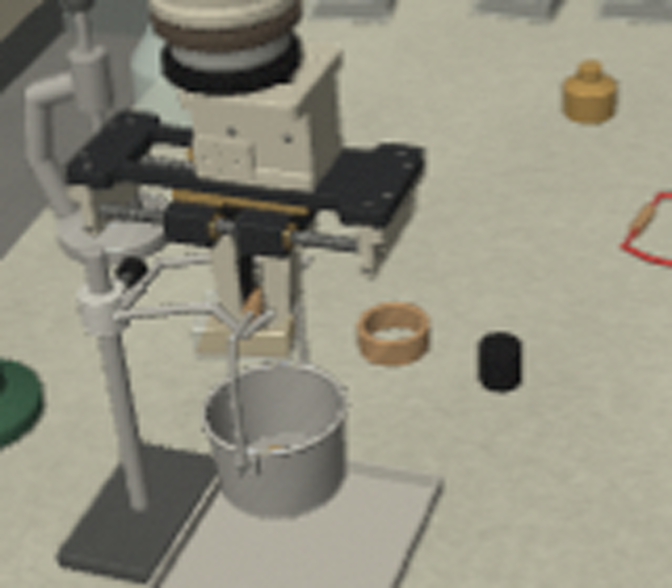

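View pics/w11.png

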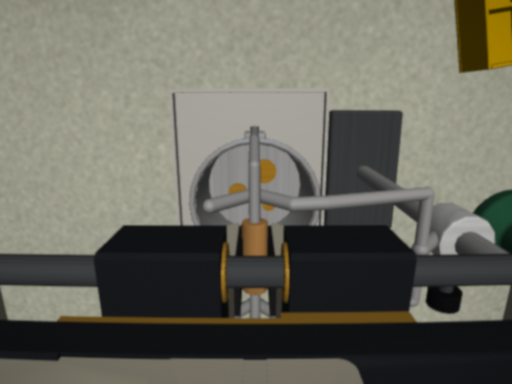

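```bash
python3 -m jog '{"dp":[[-0.2,0,0.3],[-0.5,0,0.7],[-0.5,0,0.9],[-0.5,0,0.9],[-0.5,0,0.9],[-0.5,0,0.9]],"rotation":[[0,0,0],[0,0,0],[0,0,0],[0,0,0],[0,0,0],[0,0,0]],"claw":[0.05,0.05,0.05,0.05,0.05,0.05]}'
python3 look.py s12 side
```

```text
clock: 21.1
position: [0.586, 0.2113, 0.1877]
tcp_rot: [-0.0, 1.0, -0.022, -0.0]
ft_force: [-1.9, 0.5, -1.7]
opening: 0.011
21.1 [0.586  0.2113 0.1877] x az -2.51 z [-0.001  0.    -1.   ] f [-1.91  0.53 -1.66] m [ 0.157  0.303 -0.03 ] q [ 0.2   0.6  -0.84  1.65  0.48  1.11 -0.81] 0.011047443588707885
```

```bash
python3 -m jog '{"dp":[[-0.3,0,-0.2],[-0.5,0,-0.3],[-0.5,0,-0.3],[-0.5,0,-0.3],[-0.5,0,-0.3],[-0.5,0,-0.3]],"rotation":[[0,0,0],[0,0,0],[0,0,0],[0,0,0],[0,0,0],[0,0,0]],"claw":[0.05,0.05,0.05,0.05,0.05,0.05]}'
python3 look.py s13 side
```

```text
clock: 21.75
position: [0.5859, 0.2113, 0.1877]
tcp_rot: [-0.0, 1.0, -0.022, 0.0]
ft_force: [0.0, 0.4, -2.3]
opening: 0.0114
21.75 [0.5859 0.2113 0.1877] x az -2.52 z [ 0.  0. -1.] f [ 0.01  0.4  -2.32] m [ 0.278 -0.052  0.002] q [ 0.2   0.6  -0.84  1.65  0.48  1.11 -0.81] 0.011373113733182163
```

```bash
python3 -m jog '{"dp":[[0,0,-0.2],[0,0,-0.4],[0,0,-0.5],[0,0,-0.5],[0,0,-0.5],[0,0,-0.5]],"rotation":[[0,0,0],[0,0,0],[0,0,0],[0,0,0],[0,0,0],[0,0,0]],"claw":[0.05,0.05,0.05,0.05,0.05,0.05]}'
python3 look.py s14 side
```

```text
clock: 22.4
position: [0.586, 0.2113, 0.1875]
tcp_rot: [-0.0, 1.0, -0.022, 0.0]
ft_force: [-0.1, 0.4, 1.5]
opening: 0.011
22.4 [0.586  0.2113 0.1875] x az -2.52 z [ 0.  0. -1.] f [-0.13  0.36  1.48] m [0.17  0.11  0.029] q [ 0.2   0.6  -0.84  1.65  0.49  1.11 -0.81] 0.01100730354003414
```

```bash
python3 -m jog '{"dp":[[0,0,0],[0,0,0],[0,0,0],[0,0,0],[0,0,0],[0,0,0],[0,0,0]],"rotation":[[0,0,0],[0,0,0],[0,0,0],[0,0,0],[0,0,0],[0,0,0],[0,0,0]],"claw":[0.16,0.2,0.25,0.3,0.33,0.33,0.33]}'
python3 look.py w15 wrist; python3 look.py s15 side
python3 - <<'E'
import cv2
a=cv2.imread('pics/s15.png')[120:260,130:290];cv2.imwrite('pics/s15c.png',cv2.resize(a,None,fx=4.2,fy=4.2,interpolation=cv2.INTER_CUBIC))
E
```

```text
clock: 23.15
position: [0.5858, 0.2112, 0.1872]
tcp_rot: [0.0, 1.0, -0.022, 0.0]
ft_force: [-1.2, 0.7, 0.2]
opening: 0.0303
23.15 [0.5858 0.2112 0.1872] x az -2.52 z [ 0. -0. -1.] f [-1.16  0.72  0.18] m [-0.007 -0.048 -0.006] q [ 0.2   0.6  -0.84  1.65  0.49  1.11 -0.81] 0.030270119819530865
23.2 [0.5858 0.2112 0.1872] x az -2.52 z [-0.  0. -1.] f [-0.18 -0.31 -0.1 ] m [-0.005 -0.102  0.025] q [ 0.2   0.6  -0.84  1.65  0.49  1.11 -0.81] 0.030217266147913497
```

View pics/s15c.png

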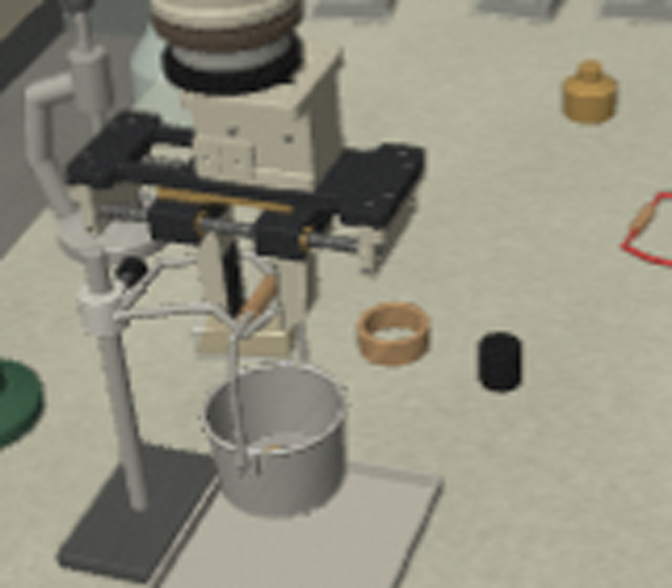

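View pics/w15.png

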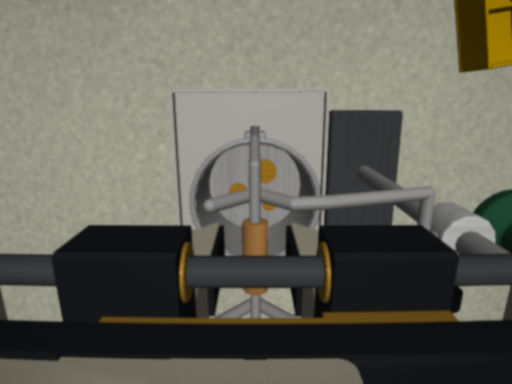

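Fingers are free, the pail hangs in the notches (bar crossing the prong at ~(255,195)). Retreat straight up, then check.

```bash
python3 -m jog '{"dp":[[0,0,1],[0,0,4],[0,0,9],[0,0,16],[0,0,26],[0,0,40],[0,0,58],[0,0,78],[0,0,95],[0,0,100]],"rotation":[[0,0,0],[0,0,0],[0,0,0],[0,0,0],[0,0,0],[0,0,0],[0,0,0],[0,0,0],[0,0,0],[0,0,0]],"claw":[0.33,0.33,0.33,0.33,0.33,0.33,0.33,0.33,0.33,0.33]}'
python3 -m jog '{"dp":[[0,0,0],[0,0,0],[0,0,0],[0,0,0],[0,0,0]],"rotation":[[0,0,0],[0,0,0],[0,0,0],[0,0,0],[0,0,0]],"claw":[0.33,0.33,0.33,0.33,0.33]}'
python3 look.py w16 wrist bail_top; python3 look.py s16 side
python3 - <<'E'
import cv2
a=cv2.imread('pics/s16.png')[120:260,130:290];b=cv2.imread('pics/w16.png')
a=cv2.resize(a,(438,384),interpolation=cv2.INTER_CUBIC);b=cv2.resize(b,(362,272));b=cv2.copyMakeBorder(b,0,112,0,0,0);cv2.imwrite('pics/c16.png',cv2.hconcat([a,b]))
E
```

```text
clock: 24.25
position: [0.5868, 0.2121, 0.2905]
tcp_rot: [-0.001, 1.0, -0.022, 0.002]
ft_force: [0.4, 0.5, -0.1]
opening: 0.0303
clock: 24.75
position: [0.5855, 0.2111, 0.2866]
tcp_rot: [0.0, 1.0, -0.022, -0.0]
ft_force: [0.7, -0.1, 0.8]
opening: 0.0303
24.75 [0.5855 0.2111 0.2866] x az -2.51 z [-0.001 -0.    -1.   ] f [ 0.73 -0.12  0.78] m [ 0.008 -0.105  0.037] q [ 0.24  0.51 -0.89  1.54  0.4   1.28 -0.75] 0.03025669916402174
bail_top [255.2 192.4] 0.75 [0.5862 0.2154 0.2086]
bail_top [260.4 308.5] 0.51 [ 5.837e-01 -1.980e-02 -5.000e-04]
24.85 [0.5857 0.2112 0.2868] x az -2.51 z [-0.001 -0.    -1.   ] f [-0.95  0.21 -0.28] m [-0.043 -0.103 -0.016] q [ 0.24  0.51 -0.89  1.54  0.4   1.28 -0.75] 0.03052424701040488
```

View pics/c16.png

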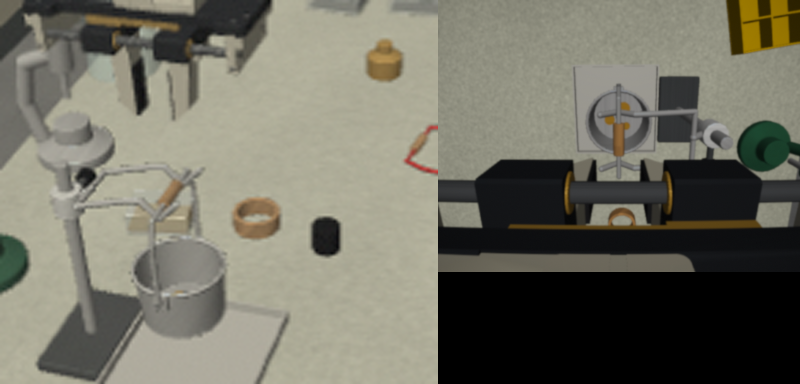

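The pail hangs level, with its bar in both notches and the gripper clear. I'm handing it in.

```bash
python3 -c "
from cell import r
print(r.close_job())"
```

```text
the job is handed in; nothing more can be done
None
```

The steel pail now hangs from the fork by its upright bail. I handed the job in at about 25 s, and no verdict was reported.

- **Raising the bail:** I gripped the wooden sleeve and swung the bail up along its arc. The pail stayed standing within a few mm of its place. With the bail upright I was pressing down on the pail with about 5 N, which went away when I lifted it.
- **Carrying and hooking:** I carried the pail level to the stand and took the bail in over both prongs from their tips. Then I lowered it in small steps. The wire first met the front side of the notches, so I moved it about 2.5 mm further in.
- **Load on the fork:** The highest load I read on the fork was about 11 N; the limit is 22 N. I held the bail for over a second with the fork carrying 4 N or more before letting go.
- **Last checks:** After I let go and backed off about 100 mm, the pictures showed the pail hanging level with the bar in both notches. The detected middle of the bar was about 4 mm from where I measured the notches to be. The force on the tool was near zero. The loupe, ring, box and weight looked undisturbed in the last picture. The jar was outside it, but I did nothing near it.
- **Not checked:** I did not measure the positions of the other things at the end. I judged that the pail was at rest only from two pictures taken 0.05 s apart.

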